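# Shut the steriliser and dip it

### The job

The bench steriliser has been loaded: shut its lid fully. Then take the dip rod from its drip stand, put it down the guide tube in the shut lid until the collar rests on the tube's mouth, without forcing it, and draw it out again. Finish holding the rod in the gripper, level and still for reading, with the whole rod at least 20 cm above the worktop; do not touch the worktop with the tip, and leave the specimen jar, the gauze pack and the slide case where they are.

Things in the scene. Friction and masses are not known exactly. Their poses are not given: they have to be found in the camera images.
- steriliser: low white bench steriliser with a steel lid, fixed to the worktop: casing 150 (x) by 224 (y) by 80 mm high, front panel with a dial facing its own -x. Origin: centre of its underside. Inside, a punched tray with the loaded instruments; the guide tube continues through a 20 mm hole in the tray
- lid (a joint): the steriliser's steel lid, 150 by 228 by 8 mm, hinged along its far (own +x) edge. 0 rad is shut, it grows as the lid rises (1.57 is upright). It starts partly open, 0.4 to 0.75. The hinge is stiff: the lid stays wherever it is left, about 2 N at the handle closes it. A wall shelf overhangs the worktop behind it (x over 0.56, from z 0.47 up): keep the wrist clear
- lid_hinge (a point): point at the middle of the lid's hinge axis, 73 mm behind the steriliser's centre and 83 mm above the worktop. The axis runs along the steriliser's y. The point turns with the lid; with the lid shut its axes are the steriliser's
- lid_handle (a point): centre of the black handle bar on the lid near its front edge: a round bar 12 mm thick, 108 mm long, parallel to the hinge, on two posts, its centre 26 mm above the lid's outer face; seen from the hinge, with the lid shut, 130 mm to the front and 33 mm up. With the lid shut the bar's centre is 116 mm above the worktop
- guide_mouth (a point): centre of the top rim of the steel guide tube on the lid's outer face, left (own +y) of the handle. Bore 12 mm, flared to a 23 mm mouth in a 29 mm rim; it stands 36 mm out from the lid. Lid shut: upright, rim 126 mm above the worktop, 28 mm in front of and 68 mm left (+y) of the steriliser's centre. The point turns with the lid; its z is the tube's axis, pointing out
- drip_stand: white plastic drip stand, fixed: a disc foot 80 mm across with an upright tube, 14 mm bore, flared mouth 30 mm across. Behind it (x over 0.56) hooks and a thin tube hang from the shelf's edge. Origin: centre of its underside
- stand_mouth (a point): centre of the drip stand's rim, 114 mm above the worktop, where the rod's collar rests
- dip_rod: the dip rod, 60 g, standing tip down in the drip stand. Origin at the tip, z points along the rod to the handle. From the tip: steel rod 8 mm thick and 100 mm long with engraved rings, steel collar 29 mm across and 6 mm thick, black round ribbed handle 16 mm thick and 64 mm long, end bead 20 mm across; 176 mm in all
- rod_tip (a point): the free lower tip of the dip rod
- rod_collar (a point): centre of the collar's underside, 100 mm from the tip
- rod_grip (a point): point on the axis in the middle of the handle, 138 mm from the tip: the place to grip. The handle is round, so it may be held from any side and at any slope in the plane between the fingers (gripped upright with the gripper leaning 45 degrees to one side, the rod comes level when the gripper leans 45 degrees to the other side)
- specimen_jar: bystander: small plastic jar with a screw lid, 66 mm across, 59 mm high, origin under its centre
- gauze_pack: bystander: flat pack of white gauze, 71 by 99 by 33 mm, origin under its centre
- slide_case: bystander: flat pale plastic case, 76 by 87 by 18 mm, origin under its centre

How it is judged (in metres and radians):
On the way, in this order (a step that is already met when the one before it is completed fails the run):
1. the lid is fully shut (value of joint lid below 0.04 rad), for 0.2 s.
2. the dip rod is down the guide tube of the shut lid with its collar on the mouth (value of joint lid below 0.04 rad and z of rod_collar in the frame of guide_mouth below 0.004 m and z of rod_tip in the frame of guide_mouth below -0.09 m and horizontal distance between rod_collar and guide_mouth below 0.006 m and angle between the z axis of dip_rod and the z axis of guide_mouth, either way round below 0.12 rad), for 0.2 s.
3. the rod is drawn out, its tip clear above the guide tube (z of rod_tip in the frame of guide_mouth above 0.01 m and contact force between the fingers and dip_rod above 1 N), for 0.1 s.
At the end, for the whole second after the job is handed in: The gripper still holds the dip rod, level within 15 degrees, at rest, its tip and its handle at least 19 cm above the worktop, touching neither the steriliser nor the stand; the lid is still shut (within 0.06 rad) (value of joint lid below 0.06 rad and angle between dip_rod's own z axis and vertical between 1.31 and 1.83 rad and height (world z) of each of rod_tip, rod_grip above 0.19 m and contact force between the fingers and dip_rod above 1 N and contact force between dip_rod and steriliser below 0.2 N and contact force between dip_rod and drip_stand below 0.2 N and linear speed of dip_rod below 0.03 m/s and angular speed of dip_rod below 0.2 rad/s); the arm keeps its last pose, push and grip.
It fails at once if the rod's tip touches the worktop (height (world z) of rod_tip below 0.004 m).
It fails at once if the rod is forced against the steriliser with more than 40 N (contact force between dip_rod and steriliser above 40 N).
It fails at once if the specimen jar is moved by more than 20 mm (distance of specimen_jar from where it was at the start of the episode above 0.02 m).
It fails at once if the gauze pack is moved by more than 20 mm (distance of gauze_pack from where it was at the start of the episode above 0.02 m).
It fails at once if the slide case is moved by more than 20 mm (distance of slide_case from where it was at the start of the episode above 0.02 m).
It also fails if it takes over 67 s, if anything falls off the work surface, if the arm or the gripper's body presses on something with over 40 N, if the wrist force passes 120 N, or if a joint passes its speed limit or range.

### The arm

A 6-joint arm with a two-finger parallel gripper is mounted at the origin on a cart in front of the work surface, level with it; the furniture and walls round the work are solid. World frame = base frame: x ahead of the robot, y to its left, z up, the work surface at z = 0. Lengths are in m, angles in degrees, forces in N, time in s.
With the tool pointing down it reaches from about 0.4 to 0.825 m from the base axis. Payload 7 kg.
Tool frame: the origin (TCP) lies midway between the tips of the shut fingers; the grasp point (between the pads) lies r.hold_point_z behind it (r.hold_point_z is the distance from the TCP to the grasp point, in m); z points along the fingers, x is the direction in which the jaws open and shut, and the axes are right-handed (so a half turn about z gives the same grasp; the last joint's range is limited). The gripper opens to 88 mm and grips with 3 to 60 N. Pads are 19 mm wide; open, the fingers measure 130 mm over their backs; the gripper's body (78 mm by 193 mm) begins 47 mm behind the grasp point.
Start: joints at [-47.951, 20.546, 0.682, 0, -70.136, -16.507], TCP at [0.291, -0.609, 0.227] pointing down, gripper open.
Joint ranges: [-176.03, 176.03], [-82.01, 121.73], [-58.28, 71.71], [-173.87, 95.51], [-174.79, -0.11], [-173.66, 173.66]. Speed limits (degrees/s): [136.94, 136.94, 172.46, 180, 180, 180].

### API

Orientations are given as [roll, pitch, yaw] about the fixed x, y, z axes, in that order (R = Rz(yaw) Ry(pitch) Rx(roll)).
In Python, from plant import get_state, viewer, close_job, r gives the robot as it stands.
- The arm moves only by the tool apply_moves, never from a script. Its argument "plan" is a list of rows, each a list of 3 entries, a list of its own where there are three numbers: the closure in counts, from 0 (fully open) to 255 (shut), then the shift along the tool's x, y, z in units of 50 mm (1.0 is 50 mm), then the turn about the tool's z in units of 6 degrees (1.0 is 6 degrees). A call has 1 to 12 rows; each row shifts and turns the commanded pose from where the row before left it, along the tool's axes as they then stand; what a row does not reach is not made up. A row lasts 1/8 s, in which the tool goes at most 62.5 mm and 10.7 degrees, less where a joint would pass 70% of its speed; a pose out of reach is approached as far as the arm can. A call is refused whole if a number of a shift passes 1 or a number of a turn 1, either way. A call with a gripper value outside its range is refused whole. The fingers move at their own pace and stop on an object; "squeeze" is the grip in N (left out, the last holds). Time passes only in rows, so rows that do not move let the fingers close. It gives the time, the measured TCP pose, the force and the opening at its end, in the units of the state.
- get_state(): the state, without advancing time (a new reading comes with each control period).
- viewer.capture(name): name is "scene" or "side" or "wrist"; returns a dict with "frame" (400x640x3 uint8, blue, green, red), "K" (3x3 intrinsics, pixels), "R" (3x3) and "t" (3): a world point X has camera coordinates R X + t; the wrist camera has in their place "mount" (4x4, takes a point from camera to tool coordinates, whose origin is the TCP and whose axes are the tool frame's). Camera axes: x right, y down, z forward; pixel columns grow to the right and rows downward; lengths in m; the calibration is good to about 2 mm. The wrist camera is an equidistant fisheye: a pixel r from the principal point sees the ray r / f radians off the axis. A picture is of the moment at which its call begins: read the wrist's pose just before it. There is no depth.
- close_job(): hands the job in, once; it reports no verdict.
The state is a dict: "time_s": time; "joints": joint angles; "qd": joint speeds; "joint_torque": joint torques, N m; "tcp_pos": TCP position; "eef_rot": TCP orientation; "contact_force": force on the tool from outside, world axes, zero at the start; "moment": the same for the moment, N m; "gripper_width": finger opening in m.
Only numpy, scipy, OpenCV 4.12 (cv2) and the standard library are available. Lean on these libraries where they do the work, as an engineer would, in place of code of your own. Each camera call takes 0.05 s, during which the arm holds its last target.

## Working session

There is one attempt and no reset: what is moved stays moved. The work goes in short steps, Python scripts to look and compute and a tool call to move; the robot and the scene stay as the last step left them, time stands still between calls to the robot, and variables do not carry over. Pictures are saved under pics/ and viewed, and the job is handed in when it is done.

Besides the shell and the picture viewer there is one more tool, called as a command line: name --argument value ..., lists and objects as JSON in quotes. apply_moves: Moves the arm, as the interface text tells. Its arguments: {"type":"object","properties":{"plan":{"type":"array","items":{"type":"array"}},"squeeze":{"type":"number"}},"required":["plan"]}

```bash
ls; mkdir -p pics
cat > h.py <<'E'
import numpy as np,cv2
from plant import get_state, viewer, close_job, r
from scipy.spatial.transform import Rotation as Ro
def snap(n,out):
    s=get_state(); d=viewer.capture(n); cv2.imwrite('pics/'+out+'.png',d['frame'])
    d['s']=s; np.save('pics/'+out+'.npy',d,allow_pickle=True); return d
def load(o): return np.load('pics/'+o+'.npy',allow_pickle=True).item()
def ray(d,u,v):
    K=np.array(d['K'])
    if 'mount' in d and d.get('mount') is not None:
        x=(u-K[0,2])/K[0,0]; y=(v-K[1,2])/K[1,1]; th=np.hypot(x,y)
        c=np.array([np.sin(th)*x/max(th,1e-9),np.sin(th)*y/max(th,1e-9),np.cos(th)])
        M=np.array(d['mount']); T=tool(d['s']); W=T@M
        return W[:3,3],W[:3,:3]@c
    R=np.array(d['R']);t=np.array(d['t']).ravel()
    c=np.array([(u-K[0,2])/K[0,0],(v-K[1,2])/K[1,1],1]); c/=np.linalg.norm(c)
    return -R.T@t,R.T@c
def tool(s):
    T=np.eye(4);T[:3,:3]=Ro.from_euler('xyz',s['eef_rot'],degrees=True).as_matrix();T[:3,3]=s['tcp_pos'];return T
def tri(*a):
    A=np.zeros((3,3));b=np.zeros(3);L=[ray(*q) for q in a]
    for o,c in L:
        P=np.eye(3)-np.outer(c,c);A+=P;b+=P@o
    X=np.linalg.solve(A,b)
    return X,[round(1000*float(np.linalg.norm((np.eye(3)-np.outer(c,c))@(X-o))),1) for o,c in L]
def atz(d,u,v,z):
    o,c=ray(d,u,v); return o+c*(z-o[2])/c[2]
def proj(d,X):
    X=np.array(X,float);K=np.array(d['K'])
    if d.get('mount') is not None:
        W=tool(d['s'])@np.array(d['mount']);c=W[:3,:3].T@(X-W[:3,3])
        th=np.arctan2(np.hypot(c[0],c[1]),c[2]);q=c[:2]/np.hypot(c[0],c[1])*th
        return np.array([K[0,0]*q[0]+K[0,2],K[1,1]*q[1]+K[1,2]])
    c=np.array(d['R'])@X+np.array(d['t']).ravel();p=K@c;return p[:2]/p[2]
E
python3 - <<'E'
from h import *
print(get_state(), r.hold_point_z)
for n in('scene','side','wrist'):
    d=snap(n,n+'0'); print(n,{k:np.round(np.array(v),4).tolist() for k,v in d.items() if k not in('frame','s')})
E
```

```text
pics
{'time_s': 0.0, 'joints': array([-4.79510291e+01,  2.05905740e+01,  6.33936746e-01, -2.04010446e-02,
       -7.01364613e+01, -1.65086791e+01]), 'qd': array([-0.03725085,  0.05111022,  0.00670118, -0.02016199, -0.00573375,
       -0.00345476]), 'joint_torque': array([ 4.12677355e-04, -5.82720888e+01,  2.93054116e+01,  6.99736789e+00,
        6.74028648e-03, -1.71280631e-04]), 'tcp_pos': array([ 0.29080535, -0.60859729,  0.22563277]), 'eef_rot': array([-1.79991930e+02, -9.47109000e-02,  1.15533338e+02]), 'contact_force': array([-0.1284208 , -0.19373233, -0.92780024]), 'moment': array([ 0.01574749,  0.01150442, -0.00910662]), 'gripper_width': 0.08756384118516866} 0.0188
scene {'K': [[431.3756, 0.0, 313.7002], [0.0, 431.3756, 203.3079], [0.0, 0.0, 1.0]], 'R': [[-0.7893, -0.6137, -0.0186], [-0.4038, 0.5417, -0.7372], [0.4625, -0.5744, -0.6754]], 't': [0.3611, 0.291, 1.1274]}
side {'K': [[487.3195, 0.0, 312.031], [0.0, 487.3195, 202.6897], [0.0, 0.0, 1.0]], 'R': [[-0.8283, -0.5603, 0.0101], [-0.2645, 0.3751, -0.8885], [0.494, -0.7385, -0.4588]], 't': [0.3815, 0.2352, 1.452]}
wrist {'K': [[309.7069, 0.0, 317.7188], [0.0, 309.7069, 199.4939], [0.0, 0.0, 1.0]], 'mount': [[1.0, -0.0003, 0.0002, -0.0007], [0.0002, 0.9592, 0.2827, -0.0769], [-0.0003, -0.2827, 0.9592, -0.159], [0.0, 0.0, 0.0, 1.0]]}
```

View pics/scene0.png

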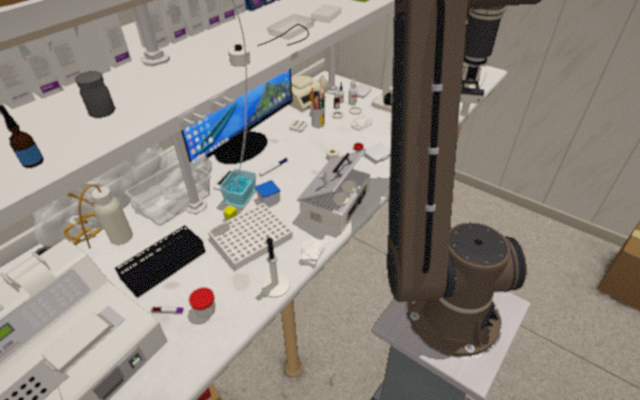

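View pics/side0.png

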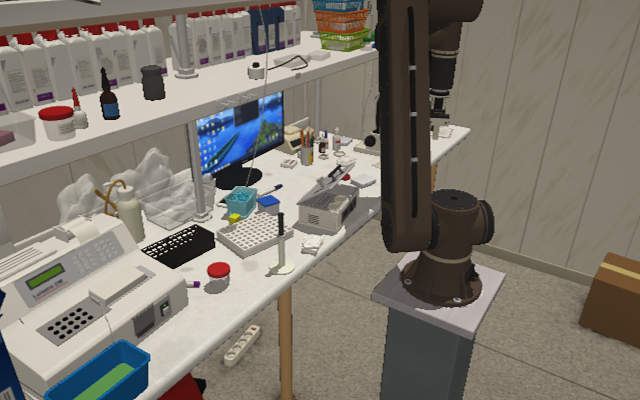

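View pics/wrist0.png

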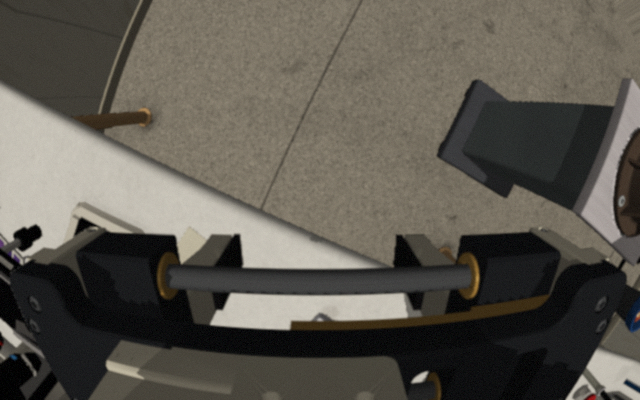

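Run:
```python
from h import *
a=load('scene0')['frame'];b=load('side0')['frame']
cv2.imwrite('pics/sc_c.png',cv2.resize(a[130:330,180:400],None,fx=3.6,fy=3,interpolation=cv2.INTER_CUBIC)[:, :800] if 0 else cv2.resize(a[130:315,180:400],None,fx=3.2,fy=3.2,interpolation=cv2.INTER_CUBIC))
cv2.imwrite('pics/si_c.png',cv2.resize(b[130:315,190:410],None,fx=3.2,fy=3.2,interpolation=cv2.INTER_CUBIC))
d=load('scene0')
```

```text
(no output)
```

View pics/sc_c.png

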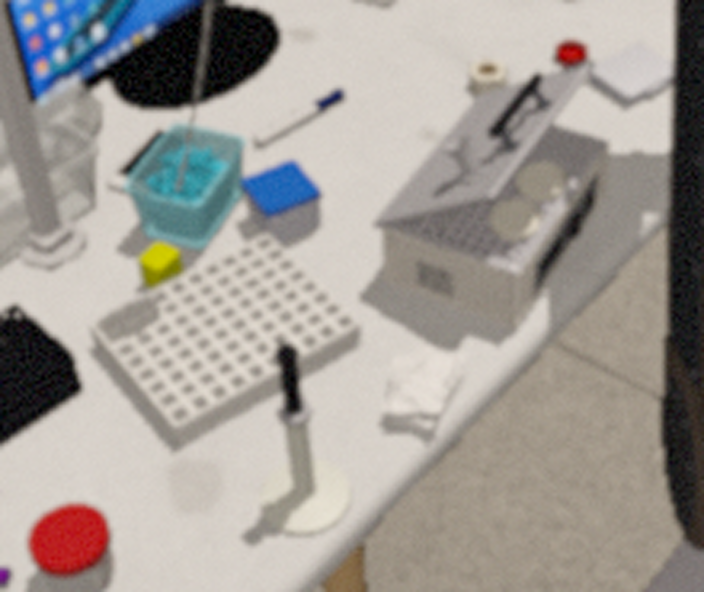

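View pics/si_c.png

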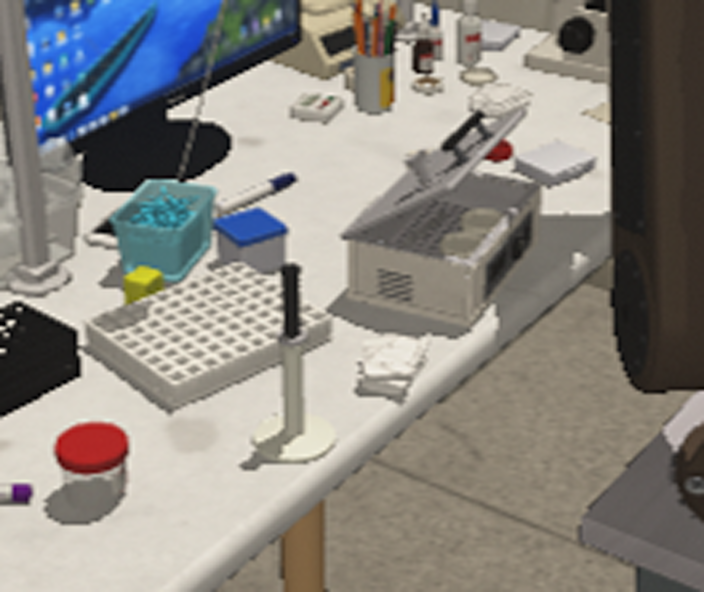

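Run:
```python
from h import *
np.set_printoptions(precision=4,suppress=True)
a=load('scene0');b=load('side0')
S=lambda u,v:(a,180+u/3.2,130+v/3.2)
T=lambda u,v:(b,190+u/3.2,130+v/3.2)
print('cam',ray(a,0,0)[0],ray(b,0,0)[0])
def two(n,s,t,z):
    print(n,*tri(S(*s),T(*t)),'s@z',atz(*S(*s),z)[:2],'t@z',atz(*T(*t),z)[:2])
two('bead',(286,345),(290,267),.188)
two('collar',(294,416),(291,342),.117)
two('foot',(310,497),(294,440),.006)
two('handleL',(497,130),(447,160),.2)
two('handleR',(537,80),(485,118),.2)
two('caseLfrontbot',(512,325),(468,320),0)
two('caseLbackbot',(388,285),(350,300),0)
two('caseLbacktop',(385,225),(348,237),.08)
two('caseRfronttop',(605,145),(540,183),.08)
two('caseLfronttop',(522,268),(475,270),.08)
two('gauze',(422,378),(395,355),.03)
two('jar',(70,535),(92,445),.059)
two('slide',(632,70),(555,160),.018)
```

```text
cam [-0.1189  0.7115  0.9827] [-0.3391  1.198   0.8713]
bead [0.4393 0.2005 0.1829] [0.2, 0.2] s@z [0.4359 0.2038] t@z [0.4334 0.2078]
collar [0.4336 0.2077 0.1076] [0.5, 0.5] s@z [0.4272 0.213 ] t@z [0.4246 0.22  ]
foot [ 0.4346  0.2025 -0.0075] [2.2, 2.2] s@z [0.4249 0.2087] t@z [0.4251 0.2182]
handleL [ 0.4998 -0.1696  0.1366] [0.1, 0.1] s@z [ 0.4533 -0.1036] t@z [ 0.4275 -0.0515]
handleR [ 0.4825 -0.216   0.1768] [2.5, 2.5] s@z [ 0.4676 -0.1887] t@z [ 0.4524 -0.169 ]
caseLfrontbot [ 0.3988 -0.0576  0.0154] [0.1, 0.1] s@z [ 0.4071 -0.0698] t@z [ 0.412  -0.0802]
caseLbackbot [ 0.5394 -0.0377  0.003 ] [1.3, 1.3] s@z [ 0.54   -0.0403] t@z [ 0.5438 -0.0417]
caseLbacktop [ 0.5448 -0.0431  0.0782] [2.1, 2.1] s@z [ 0.5414 -0.0421] t@z [ 0.5452 -0.0401]
caseRfronttop [ 0.4295 -0.2629  0.0909] [0.1, 0.1] s@z [ 0.4363 -0.2748] t@z [ 0.4401 -0.2834]
caseLfronttop [ 0.4128 -0.0924  0.0569] [0.0, 0.0] s@z [ 0.3996 -0.0724] t@z [ 0.3915 -0.0559]
gauze [0.4243 0.0485 0.0163] [1.6, 1.6] s@z [0.4182 0.0584] t@z [0.4104 0.0666]
jar [0.5326 0.3773 0.0485] [0.3, 0.3] s@z [0.525 0.381] t@z [0.5218 0.3878]
slide [ 0.5328 -0.4969  0.0054] [0.6, 0.6] s@z [ 0.525  -0.4811] t@z [ 0.5195 -0.4725]
```

apply_moves --plan '[[0,[0.8,0.65,-0.3],0],[0,[0.8,0.65,-0.3],0],[0,[0.8,0.65,-0.3],0],[0,[0.8,0.65,-0.3],0],[0,[0.8,0.65,-0.3],0],[0,[0.8,0.65,-0.2],0],[0,[0.8,0.65,-0.2],0],[0,[0.8,0.65,-0.2],0],[0,[0.7,0.6,-0.2],0],[255,[0,0,0],1],[255,[0,0,0],1],[255,[0,0,0],0.6]]'

```text
time_s: 1.65
tcp_pos: [0.3995, -0.1633, 0.3415]
eef_rot: [-180.0, -0.0, 99.8]
contact_force: [0.0, 0.4, 0.1]
gripper_width: 0.063
```

Run:
```python
from h import *
d=snap('wrist','w1');print(d['s'])
cv2.imwrite('pics/w1b.png',cv2.resize(d['frame'],None,fx=1.25,fy=1.25))
```

```text
{'time_s': 1.65, 'joints': array([ 4.14117699e+00, -6.73085199e+00, -1.62568646e+01, -1.02266455e-02,
       -8.04807413e+01, -8.43074223e+01]), 'qd': array([-2.79078751e-01,  9.78615540e-02,  1.77369207e-02,  1.93831412e-02,
        1.10961295e-01, -2.76677324e+01]), 'joint_torque': array([  0.22064001, -21.12455249,  30.69740295,   7.29665726,
        -0.07476276,   0.55219006]), 'tcp_pos': array([ 0.39948257, -0.16331149,  0.34145518]), 'eef_rot': array([-1.79994280e+02, -1.07058281e-02,  9.98320623e+01]), 'contact_force': array([0.03991554, 0.38327048, 0.12555043]), 'moment': array([-0.00846886, -0.04090056, -0.03937509]), 'gripper_width': 0.06300075454394347}
```

View pics/w1b.png

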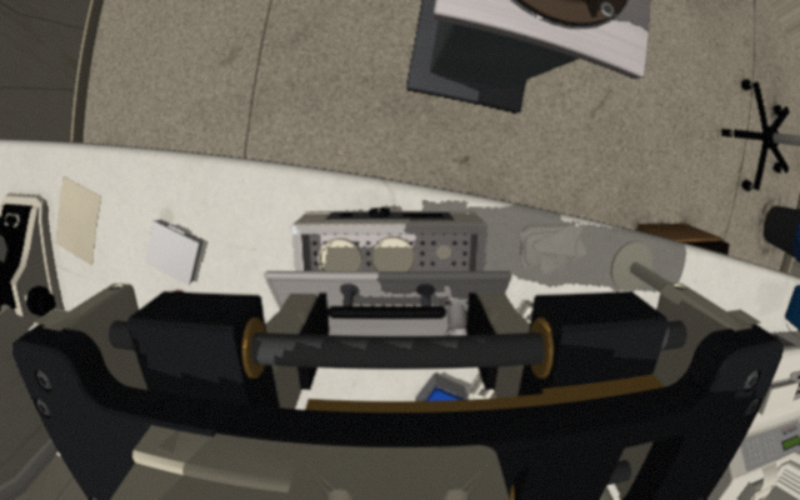

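Run:
```python
from h import *
d=load('w1')['frame']
cv2.imwrite('pics/w1c.png',cv2.resize(d[155:275,200:420],None,fx=3.6,fy=3.6,interpolation=cv2.INTER_CUBIC))
```

```text
(no output)
```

View pics/w1c.png

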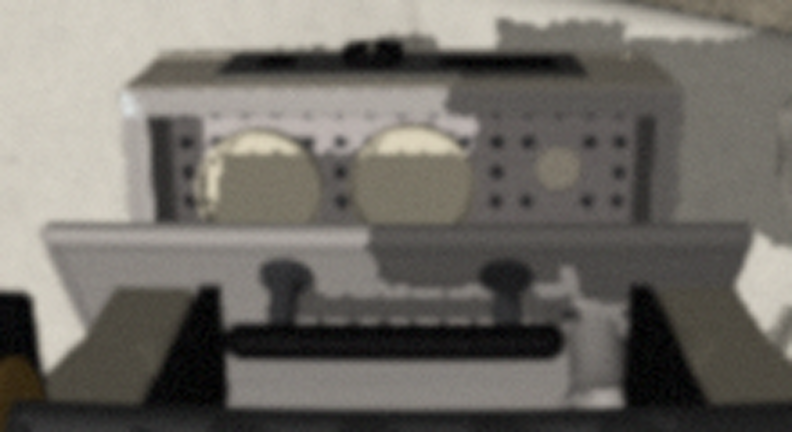

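```bash
cat > fit.py <<'E'
from h import *
from scipy.optimize import least_squares
np.set_printoptions(precision=4,suppress=True)
def world(p,own=None,hinge=None):
    x,y,yaw,th=p;c,s=np.cos(yaw),np.sin(yaw)
    if hinge is not None:
        a,b,z=hinge; X=np.array([a*np.cos(th)+z*np.sin(th)+.073, b, -a*np.sin(th)+z*np.cos(th)+.083])
    else: X=np.array(own)
    return np.array([x+c*X[0]-s*X[1],y+s*X[0]+c*X[1],X[2]])
E
cat > f1.py <<'E'
from fit import *
a=load('scene0');b=load('side0');w=load('w1')
S=lambda u,v:(a,180+u/3.2,130+v/3.2)
T=lambda u,v:(b,190+u/3.2,130+v/3.2)
W=lambda u,v:(w,200+u/3.6,155+v/3.6)
F=[('own',(-.075,-.112,.08),W(125,92),3),('own',(-.075,.112,.08),W(682,92),3),
('hinge',(-.148,-.114,.003),W(44,230),3),('hinge',(-.148,.114,.003),W(752,230),3),
('hinge',(-.130,-.054,.033),W(228,341),3),('hinge',(-.130,.054,.033),W(565,341),3),
('own',(-.075,-.112,.0),W(163,52),1),('own',(-.075,.112,.0),W(640,52),1),
('hinge',(-.130,.054,.033),S(497,132),1),('hinge',(-.130,-.054,.033),S(536,82),1),
('hinge',(-.130,.054,.033),T(447,160),1),('hinge',(-.130,-.054,.033),T(484,118),1),
('own',(.075,.112,0),S(388,285),1),('own',(.075,.112,0),T(350,300),1),
('own',(-.075,-.112,.08),S(605,145),1),('own',(-.075,-.112,.08),T(540,183),1)]
def res(p):
    return np.concatenate([wt*(proj(o[0],world(p,**{k:q}))-np.array(o[1:])) for k,q,o,wt in F])
s=least_squares(res,[.489,-.159,.17,.55],loss='soft_l1')
print(s.x,np.degrees(s.x[2:]))
for f,e in zip(F,res(s.x).reshape(-1,2)): print(f[0],f[1],e/f[3])
print('bar',world(s.x,hinge=(-.13,0,.033)),'shut',world([*s.x[:3],0],hinge=(-.13,0,.033)),'mouth',world(s.x,own=(-.028,.068,.126)))
E
python3 f1.py
```

```text
[ 0.4936 -0.1569  0.172   0.5869] [ 9.8536 33.6267]
own (-0.075, -0.112, 0.08) [-1.8717 -0.0253]
own (-0.075, 0.112, 0.08) [ 0.884  -0.2706]
hinge (-0.148, -0.114, 0.003) [ 1.9843 -0.0434]
hinge (-0.148, 0.114, 0.003) [-1.9716  0.0023]
hinge (-0.13, -0.054, 0.033) [-0.5423 -0.0835]
hinge (-0.13, 0.054, 0.033) [0.214  0.0977]
own (-0.075, -0.112, 0.0) [0.0186 0.3633]
own (-0.075, 0.112, 0.0) [1.7363 0.1181]
hinge (-0.13, 0.054, 0.033) [-3.4201  1.7476]
hinge (-0.13, -0.054, 0.033) [-0.3552 -1.8476]
hinge (-0.13, 0.054, 0.033) [-1.4569 -3.6246]
hinge (-0.13, -0.054, 0.033) [-1.5958 -1.5556]
own (0.075, 0.112, 0) [-3.2507  0.0657]
own (0.075, 0.112, 0) [-2.3213  0.5483]
own (-0.075, -0.112, 0.08) [ 0.2051 -1.0812]
own (-0.075, -0.112, 0.08) [-0.1402  0.39  ]
bar [ 0.4769 -0.1598  0.1825] shut [ 0.4374 -0.1666  0.116 ] mouth [ 0.4544 -0.0947  0.126 ]
```

apply_moves --plan '[[255,[-0.05,0.5,0.4],0],[255,[-0.05,0.5,0.7],0],[255,[-0.05,0.5,0.8],0],[255,[-0.05,0.05,0.8],0],[255,[0,0,0.1],0],[255,[0,0,0],0]]'

```text
time_s: 2.45
tcp_pos: [0.4779, -0.1604, 0.2025]
eef_rot: [180.0, 0.0, 100.0]
contact_force: [0.4, -0.2, 0.4]
gripper_width: 0.0017
```

Run:
```python
from h import *
d=snap('wrist','w2');print(d['s']['tcp_pos'],d['s']['contact_force'],d['s']['gripper_width'])
a=snap('side','s2')['frame']
e=np.hstack([cv2.resize(d['frame'][150:330,180:460],None,fx=1.6,fy=1.6),cv2.resize(a[130:245,270:400],None,fx=2.5,fy=2.504)])
cv2.imwrite('pics/w2b.png',e)
```

```text
[ 0.47788755 -0.16037125  0.20251646] [ 0.41961711 -0.20719081  0.3797019 ] 0.0017078622458432415
```

View pics/w2b.png

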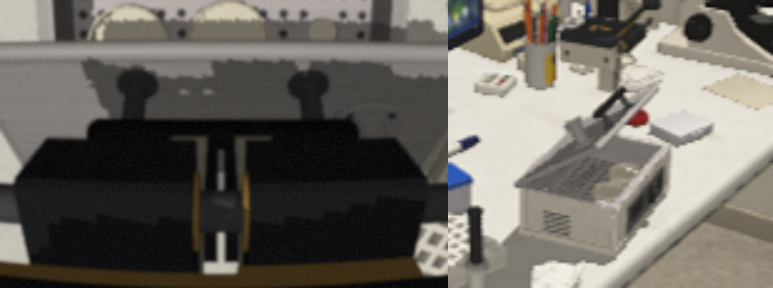

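apply_moves --plan '[[255,[0,-0.1,0.22],0],[255,[0,-0.12,0.22],0],[255,[0,-0.12,0.22],0],[255,[0,-0.12,0.22],0]]'

```text
time_s: 3.05
tcp_pos: [0.4532, -0.1646, 0.1575]
eef_rot: [-179.9, 0.0, 99.9]
contact_force: [-3.4, -2.2, 4.3]
gripper_width: 0.0005
```

apply_moves --plan '[[255,[0,-0.1,0.2],0],[255,[0,-0.1,0.2],0],[255,[0,-0.08,0.15],0],[255,[0,-0.03,0.1],0]]'

```text
time_s: 3.55
tcp_pos: [0.4399, -0.1668, 0.1247]
eef_rot: [180.0, 0.0, 100.0]
contact_force: [-0.8, -0.3, 2.1]
gripper_width: 0.0005
```

Run:
```python
from h import *
d=snap('wrist','w3');print(d['s']['tcp_pos'],d['s']['contact_force'],d['s']['gripper_width'])
a=snap('side','s3')['frame']
e=np.hstack([cv2.resize(d['frame'][150:330,180:460],None,fx=1.6,fy=1.6),cv2.resize(a[130:245,270:400],None,fx=2.5,fy=2.504)])
cv2.imwrite('pics/w3b.png',e)
```

```text
[ 0.43989169 -0.16675531  0.12467102] [-0.81769975 -0.3056388   2.13299527] 0.0005286459742206553
```

View pics/w3b.png

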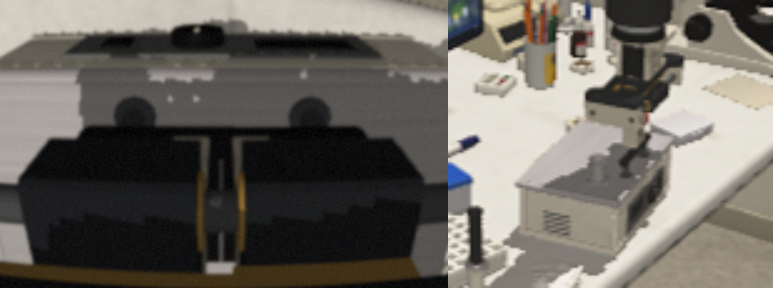

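apply_moves --plan '[[255,[0,0,0.04],0],[255,[0,0,0.03],0],[255,[0,0,0],0]]'

```text
time_s: 4.03
tcp_pos: [0.4396, -0.1668, 0.122]
eef_rot: [-180.0, 0.0, 100.0]
contact_force: [-3.4, 0.9, 7.5]
gripper_width: 0.0004
```

apply_moves --plan '[[255,[0,0,0.02],0],[255,[0,0,0.02],0],[255,[0,0,0],0]]'

```text
time_s: 4.4
tcp_pos: [0.4398, -0.1669, 0.1215]
eef_rot: [180.0, 0.0, 100.0]
contact_force: [-9.4, 4.7, 22.9]
gripper_width: 0.0007
```

apply_moves --plan '[[255,[0,0,-0.5],0],[255,[0,-0.2,-1],0],[200,[0.2,-0.2,-1],0],[100,[0.4,-0.3,-1],0],[0,[0.4,-0.2,-0.7],0],[0,[0,0,0],0]]'

```text
time_s: 5.15
tcp_pos: [0.3876, -0.1246, 0.3329]
eef_rot: [179.6, 0.0, 100.0]
contact_force: [0.3, 0.0, 0.1]
gripper_width: 0.0349
```

Run:
```python
from h import *
d=snap('wrist','w4');print(d['s']['tcp_pos'],d['s']['contact_force'],d['s']['gripper_width'])
cv2.imwrite('pics/w4c.png',cv2.resize(d['frame'][140:290,180:440],None,fx=3,fy=3,interpolation=cv2.INTER_CUBIC))
```

```text
[ 0.38763848 -0.12458329  0.33285682] [0.28000862 0.02229875 0.11280758] 0.03494232219580715
```

View pics/w4c.png

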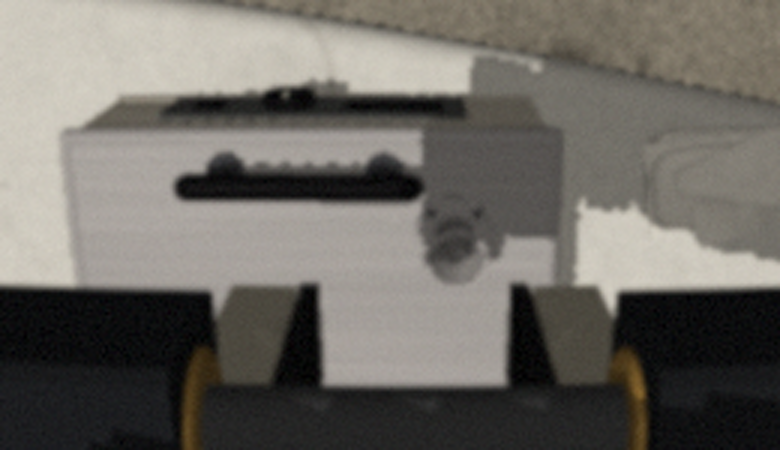

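```bash
cat > f2.py <<'E'
from fit import *
w=load('w4')
W=lambda u,v:(w,180+u/3,140+v/3)
F=[('own',(-.075,-.114,.09),W(63,132),1),('own',(-.075,.114,.09),W(562,130),1),
('own',(-.057,-.054,.116),W(176,187),1),('own',(-.057,.054,.116),W(423,187),1),
('own',(-.028,.068,.126),W(456,252),1)]
def res(p):
    return np.concatenate([wt*(proj(o[0],world(p,**{k:q}))-np.array(o[1:])) for k,q,o,wt in F])
s=least_squares(res,[.489,-.159,.17,0])
print(s.x,np.degrees(s.x[2:]))
for f,e in zip(F,res(s.x).reshape(-1,2)): print(f[0],f[1],e/f[3])
print('shut',world([*s.x[:3],0],hinge=(-.13,0,.033)),'mouth',world(s.x,own=(-.028,.068,.126)),atz(*F[-1][2],.126))
E
python3 f2.py
```

```text
[ 0.4904 -0.1569  0.1784  0.    ] [10.2193  0.    ]
own (-0.075, -0.114, 0.09) [0.2456 0.0883]
own (-0.075, 0.114, 0.09) [-1.323  -0.4628]
own (-0.057, -0.054, 0.116) [-0.3679 -0.5405]
own (-0.057, 0.054, 0.116) [ 0.6323 -0.7751]
own (-0.028, 0.068, 0.126) [0.7483 1.6842]
shut [ 0.4343 -0.167   0.116 ] mouth [ 0.4508 -0.0949  0.126 ] [ 0.4487 -0.0963  0.126 ]
```

apply_moves --plan '[[0,[0.95,0.28,0],0],[0,[0.95,0.28,0],0],[0,[0.95,0.28,0],0],[0,[0.95,0.28,0],0],[0,[0.95,0.28,0],0],[0,[0.95,0.28,0],0],[0,[0.95,0.28,0],0],[0,[0.95,0.28,0],0],[0,[0,0,0],-1],[0,[0,0,0],-1],[0,[0,0,0],-1],[0,[0,0,0],-1]]'

```text
time_s: 6.7
tcp_pos: [0.4316, 0.2682, 0.3277]
eef_rot: [-179.8, 0.0, 124.1]
contact_force: [-0.5, -0.2, 0.3]
gripper_width: 0.0878
```

apply_moves --plan '[[0,[0,0,0],-1],[0,[0,0,0],-1],[0,[0,0,0],-1],[0,[0,0,0],-1],[0,[0,0,0],-1],[0,[0,0,0],-1],[0,[0,0,0],-1],[0,[0,0,0],-1],[0,[0,0,0],-1],[0,[0,0,0],-0.33],[0,[0,0,0],0]]'

```text
time_s: 8.07
tcp_pos: [0.4316, 0.2682, 0.3287]
eef_rot: [-179.9, -0.1, 179.8]
contact_force: [0.7, -0.6, 0.4]
gripper_width: 0.0878
```

Run:
```python
from h import *
d=snap('wrist','w5');print(d['s']['tcp_pos'],d['s']['eef_rot'],d['s']['gripper_width'])
cv2.imwrite('pics/w5b.png',cv2.resize(d['frame'],None,fx=1.25,fy=1.25))
```

```text
[0.43157047 0.26818061 0.32869422] [-1.79941761e+02 -5.36724328e-02  1.79827713e+02] 0.0878274800664103
```

View pics/w5b.png

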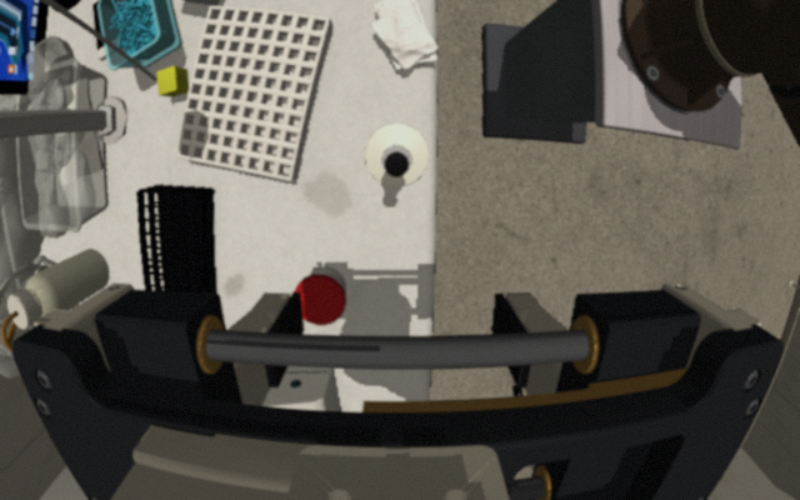

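apply_moves --plan '[[0,[0,-0.8,0],0],[0,[0,0,0],0],[0,[0,0,0],0]]'

```text
time_s: 8.5
tcp_pos: [0.4316, 0.2284, 0.3296]
eef_rot: [180.0, 0.0, 179.8]
contact_force: [-0.4, -0.1, 0.1]
gripper_width: 0.088
```

Run:
```python
from h import *
np.set_printoptions(precision=4,suppress=True)
d=snap('wrist','w6');print(d['s']['tcp_pos'],d['s']['eef_rot'],d['s']['gripper_width'])
w=load('w5')
a=cv2.resize(w['frame'][80:180,267:367],None,fx=4,fy=4,interpolation=cv2.INTER_CUBIC)
b=cv2.resize(d['frame'][80:180,267:367],None,fx=4,fy=4,interpolation=cv2.INTER_CUBIC)
cv2.imwrite('pics/w6b.png',np.hstack([a,b]))
```

```text
[0.4316 0.2284 0.3296] [179.9772   0.0153 179.846 ] 0.08802135642900712
```

View pics/w6b.png

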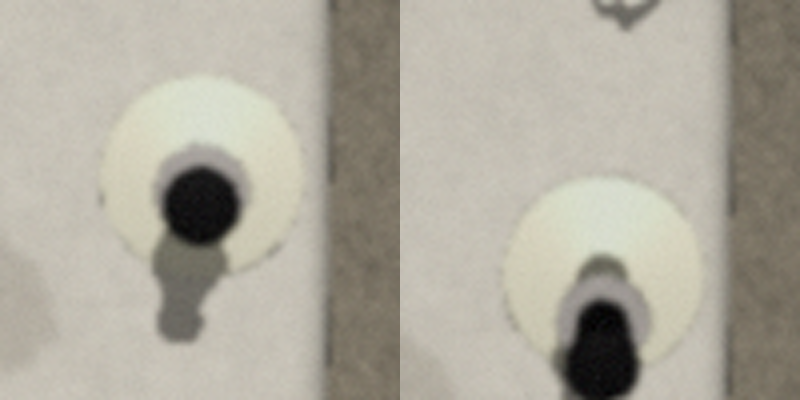

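Run:
```python
from h import *
np.set_printoptions(precision=4,suppress=True)
w=load('w5');d=load('w6')
P=lambda q,u,v:(q,267+u/4,80+v/4)
b5=P(w,201,205);b6=P(d,202,364);f5=P(w,203,173);f6=P(d,204,274)
print('bead',tri(b5,b6),atz(*b5,.188),atz(*b6,.188))
print('foot',tri(f5,f6),atz(*f5,.004),atz(*f6,.004))
c5=P(w,201,186);c6=P(d,204,318)
print('collar',tri(c5,c6),atz(*c5,.12),atz(*c6,.12))
```

```text
bead (array([0.4316, 0.2108, 0.186 ]), [0.0, 0.0]) [0.4316 0.2107 0.188 ] [0.4316 0.2104 0.188 ]
foot (array([0.431 , 0.2099, 0.0096]), [0.1, 0.1]) [0.431  0.2102 0.004 ] [0.4311 0.2106 0.004 ]
collar (array([0.4314, 0.2093, 0.1225]), [0.2, 0.2]) [0.4316 0.2095 0.12  ] [0.4311 0.2097 0.12  ]
```

apply_moves --plan '[[0,[0,-0.36,0.5],0],[0,[0,0,0.8],0],[0,[0,0,0.8],0],[0,[0,0,0.8],0],[0,[0,0,0.7],0],[0,[0,0,0.35],0],[0,[0,0,0],0]]'

```text
time_s: 9.43
tcp_pos: [0.4308, 0.2102, 0.1307]
eef_rot: [-179.9, -0.1, 179.9]
contact_force: [-0.3, -0.2, 0.4]
gripper_width: 0.0877
```

apply_moves --plan '[[150,[0,0,0],0],[200,[0,0,0],0],[255,[0,0,0],0],[255,[0,0,0],0],[255,[0,0,0],0],[255,[0,0,0],0],[255,[0,0,0],0]]' --squeeze 15

```text
time_s: 10.3
tcp_pos: [0.4314, 0.2103, 0.1321]
eef_rot: [180.0, -0.0, 179.9]
contact_force: [-0.4, -0.9, 0.9]
gripper_width: 0.0231
```

apply_moves --plan '[[255,[0,0,0],0],[255,[0,0,0],0],[255,[0,0,0],0]]'

```text
time_s: 10.68
tcp_pos: [0.4314, 0.2103, 0.132]
eef_rot: [-180.0, -0.0, 179.9]
contact_force: [0.2, 0.1, -0.2]
gripper_width: 0.0157
```

Run:
```python
from h import *
d=snap('wrist','w7');a=snap('side','s7')
print(d['s']['tcp_pos'],d['s']['contact_force'],d['s']['gripper_width'])
cv2.imwrite('pics/w7b.png',np.hstack([cv2.resize(d['frame'][180:330,220:420],None,fx=2,fy=2),cv2.resize(a['frame'][150:290,220:340],None,fx=2.1429,fy=2.1429)]))
```

```text
[0.43139167 0.21031337 0.13200265] [ 0.16283362  0.09846851 -0.18390778] 0.015744660708639627
```

View pics/w7b.png

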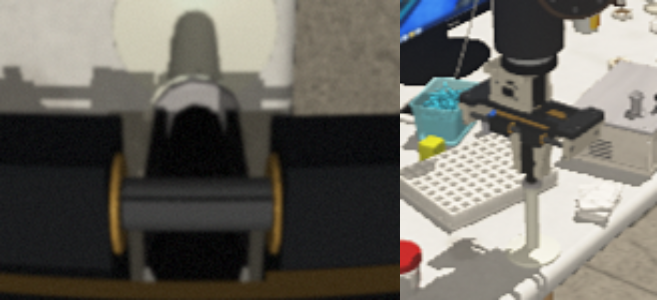

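apply_moves --plan '[[255,[0,0,-0.4],0],[255,[0,0,-0.6],0],[255,[0,0,-0.8],0],[255,[0,0,-0.8],0],[255,[0,0,-0.7],0],[255,[0,0,-0.4],0],[255,[-0.1,-0.8,0],0],[255,[-0.1,-0.8,0],0],[255,[-0.1,-0.8,0],0],[255,[-0.1,-0.8,0],0],[255,[0,-0.8,0],0],[255,[0,0,0],0]]'

```text
time_s: 12.28
tcp_pos: [0.4508, 0.0083, 0.3171]
eef_rot: [-180.0, -0.0, 179.7]
contact_force: [-1.1, 0.0, -0.4]
gripper_width: 0.0158
```

Run:
```python
from h import *
d=snap('wrist','w8')
print(d['s']['tcp_pos'],d['s']['contact_force'],d['s']['gripper_width'])
cv2.imwrite('pics/w8b.png',cv2.resize(d['frame'][40:290,120:520],None,fx=2,fy=2))
```

```text
[0.45078371 0.00831461 0.3170655 ] [-1.11997537  0.01237407 -0.36243171] 0.01575456737585396
```

View pics/w8b.png

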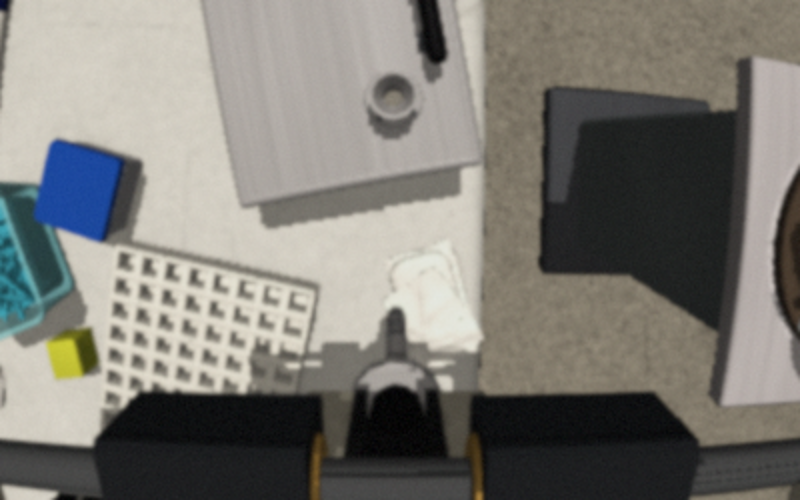

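apply_moves --plan '[[255,[0,-0.5,0],0],[255,[0,-0.5,0],0],[255,[0,0,0],0],[255,[0,0,0],0]]'

```text
time_s: 12.82
tcp_pos: [0.4512, -0.039, 0.317]
eef_rot: [180.0, -0.0, 179.9]
contact_force: [-0.2, 1.0, -1.5]
gripper_width: 0.0158
```

Run:
```python
from h import *
d=snap('wrist','w9')
print(d['s']['tcp_pos'],d['s']['eef_rot'],d['s']['gripper_width'])
w=load('w8')
f=lambda x:cv2.resize(x,None,fx=4,fy=4,interpolation=cv2.INTER_CUBIC)
cv2.imwrite('pics/w9b.png',np.hstack([f(w['frame'][60:190,270:365]),f(d['frame'][100:230,270:365])]))
```

```text
[ 0.45117434 -0.03896567  0.31696287] [ 1.79986959e+02 -4.39771031e-03  1.79939402e+02] 0.015756853445367005
```

View pics/w9b.png

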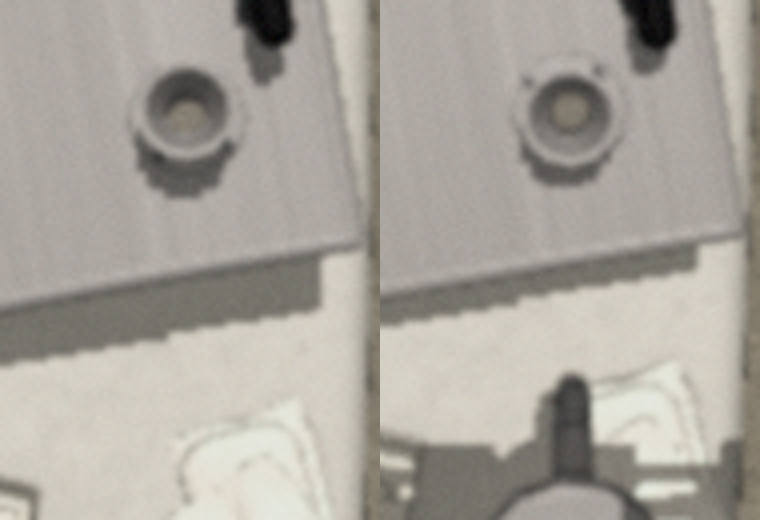

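Run:
```python
from h import *
np.set_printoptions(precision=4,suppress=True)
w=load('w8');d=load('w9')
m8=(w,316.75,88.25);m9=(d,317.5,128.75)
print(tri(m8,m9),atz(*m8,.126),atz(*m9,.126))
tz=d['s']['tcp_pos'][2]+.0188-.138
print('tip',atz(d,317.75,196.5,tz),d['s']['tcp_pos'], proj(d,[.4512,-.039,tz]))
```

```text
(array([ 0.4512, -0.0952,  0.1155]), [0.0, 0.0]) [ 0.4512 -0.0944  0.126 ] [ 0.4512 -0.0958  0.126 ]
tip [ 0.451  -0.0371  0.1978] [ 0.4512 -0.039   0.317 ] [317.5206 194.5504]
```

apply_moves --plan '[[255,[0,-0.6,0],0],[255,[0,-0.53,0],0],[255,[0,0,0.4],0],[255,[0,0,0.5],0],[255,[0,0,0.4],0],[255,[0,0,0],0],[255,[0,0,0],0]]' --squeeze 10

```text
time_s: 13.75
tcp_pos: [0.4516, -0.0958, 0.253]
eef_rot: [-180.0, 0.1, 180.0]
contact_force: [-1.0, -0.6, -1.3]
gripper_width: 0.0159
```

Run:
```python
from h import *
d=snap('wrist','w10');a=snap('side','s10');b=snap('scene','c10')
print(d['s']['tcp_pos'],d['s']['contact_force'])
f=lambda x,k:cv2.resize(x,None,fx=k,fy=k,interpolation=cv2.INTER_CUBIC)
A=f(d['frame'][150:250,250:390],3);u,v=proj(a,[.451,-.0957,.15]).astype(int)
u2,v2=proj(b,[.451,-.0957,.15]).astype(int)
cv2.imwrite('pics/w10b.png',np.hstack([A,f(a['frame'][v-30:v+30,u-18:u+18],5),f(b['frame'][v2-30:v2+30,u2-18:u2+18],5)]))
```

```text
[ 0.4516323  -0.09580707  0.2529637 ] [-0.95860432 -0.56408148 -1.2656581 ]
```

View pics/w10b.png

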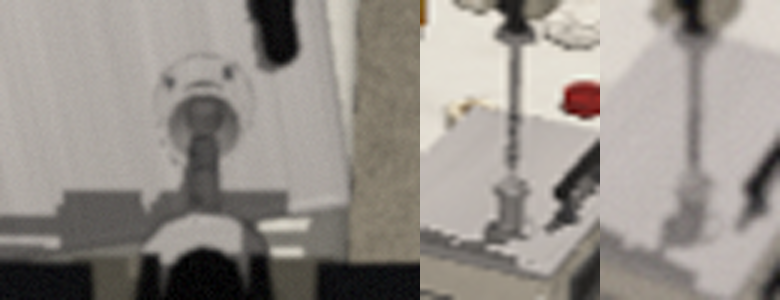

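apply_moves --plan '[[255,[0,0,0.3],0],[255,[0,0,0.3],0],[255,[0,0,0.3],0],[255,[0,0,0],0]]'

```text
time_s: 14.4
tcp_pos: [0.4503, -0.0963, 0.2055]
eef_rot: [-180.0, -0.1, 179.9]
contact_force: [0.4, 0.9, -0.1]
gripper_width: 0.0157
```

apply_moves --plan '[[255,[0,0,0.3],0],[255,[0,0,0.3],0],[255,[0,0,0.3],0],[255,[0,0,0],0]]'

```text
time_s: 14.9
tcp_pos: [0.4504, -0.0963, 0.1607]
eef_rot: [-180.0, -0.1, 179.9]
contact_force: [0.6, 0.2, -0.7]
gripper_width: 0.0158
```

apply_moves --plan '[[255,[0,0,0.1],0],[255,[0,0,0.1],0],[255,[0,0,0.05],0],[255,[0,0,0],0]]'

```text
time_s: 15.4
tcp_pos: [0.4509, -0.0962, 0.1495]
eef_rot: [-180.0, -0.0, 179.9]
contact_force: [-0.0, -0.3, -1.0]
gripper_width: 0.0156
```

apply_moves --plan '[[255,[0,0,0.03],0],[255,[0,0,0.02],0],[255,[0,0,0],0]]'

```text
time_s: 15.78
tcp_pos: [0.451, -0.0962, 0.147]
eef_rot: [-180.0, -0.0, 179.9]
contact_force: [0.0, 0.9, -1.3]
gripper_width: 0.016
```

apply_moves --plan '[[255,[0,0,0.02],0],[255,[0,0,0.02],0],[255,[0,0,0],0]]'

```text
time_s: 16.15
tcp_pos: [0.4509, -0.0962, 0.145]
eef_rot: [-180.0, -0.0, 179.9]
contact_force: [-1.1, -0.0, 0.0]
gripper_width: 0.0155
```

apply_moves --plan '[[255,[0,0,0.02],0],[255,[0,0,0],0],[255,[0,0,0],0]]'

```text
time_s: 16.52
tcp_pos: [0.451, -0.0962, 0.144]
eef_rot: [-180.0, -0.0, 179.9]
contact_force: [-0.2, -0.1, -0.8]
gripper_width: 0.0156
```

Still no contact force; go on gently until the collar bears.

apply_moves --plan '[[255,[0,0,0.03],0],[255,[0,0,0],0],[255,[0,0,0],0]]'

```text
time_s: 16.9
tcp_pos: [0.4512, -0.0964, 0.1436]
eef_rot: [-180.0, 0.0, 179.9]
contact_force: [-4.0, 1.8, 10.8]
gripper_width: 0.0154
```

Run:
```python
from h import *
d=snap('wrist','w11');a=snap('side','s11');b=snap('scene','c11')
print(d['s']['tcp_pos'],d['s']['contact_force'])
f=lambda x,k:cv2.resize(x,None,fx=k,fy=k,interpolation=cv2.INTER_CUBIC)
A=f(d['frame'][150:250,250:390],3);u,v=proj(a,[.451,-.0957,.13]).astype(int)
u2,v2=proj(b,[.451,-.0957,.13]).astype(int)
cv2.imwrite('pics/w11b.png',np.hstack([A,f(a['frame'][v-30:v+30,u-18:u+18],5),f(b['frame'][v2-30:v2+30,u2-18:u2+18],5)]))
```

```text
[ 0.45118807 -0.0963541   0.14360764] [-4.01161071  1.76925808 10.83794178]
```

View pics/w11b.png

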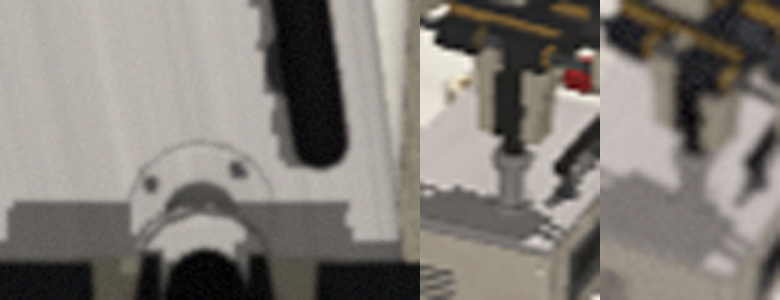

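apply_moves --plan '[[255,[0,0,-0.02],0],[255,[0,0,0],0],[255,[0,0,-0.2],0],[255,[0,0,-0.4],0],[255,[0,0,-0.5],0],[255,[0,0,-0.5],0],[255,[0,0,-0.5],0],[255,[0,0,-0.5],0],[255,[0,0,-0.4],0],[255,[0,0,0],0],[255,[0,0,0],0],[255,[0,0,0],0]]' --squeeze 15

```text
time_s: 18.55
tcp_pos: [0.4505, -0.0962, 0.2927]
eef_rot: [-180.0, -0.1, 179.9]
contact_force: [-0.2, 0.4, 0.1]
gripper_width: 0.0153
```

Run:
```python
from h import *
d=snap('wrist','w12');a=snap('side','s12')
print(d['s']['tcp_pos'],d['s']['contact_force'])
f=lambda x,k:cv2.resize(x,None,fx=k,fy=k,interpolation=cv2.INTER_CUBIC)
u,v=proj(a,[.451,-.0957,.18]).astype(int)
cv2.imwrite('pics/w12b.png',np.hstack([f(d['frame'][100:250,220:420],2.4),f(a['frame'][v-45:v+45,u-40:u+40],4)]))
```

```text
[ 0.45054069 -0.09622749  0.29271471] [-0.2223171   0.38885633  0.14598636]
```

View pics/w12b.png

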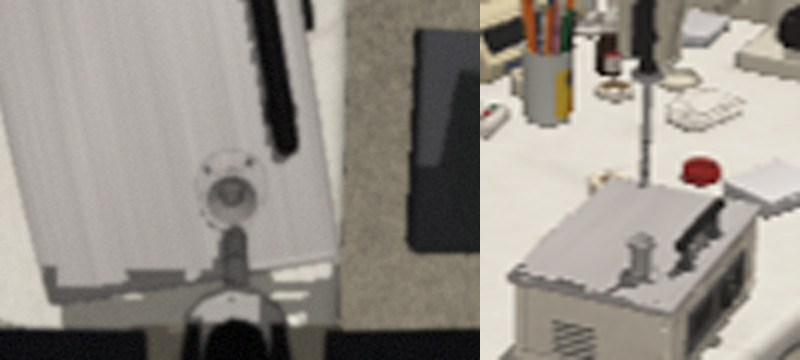

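apply_moves --plan '[[255,[0.1,0.7,0],0],[255,[0.1,0.9,0],0],[255,[0.1,0.9,0],0],[255,[0.08,0.9,0],0],[255,[0,0.9,0],0],[255,[0,0.9,0],0],[255,[0,0,0.5],0],[255,[0,0,0.7],0],[255,[0,0,0.7],0],[255,[0,0,0.6],0],[255,[0,0,0.2],0],[255,[0,0,0],0]]'

```text
time_s: 20.15
tcp_pos: [0.4324, 0.1637, 0.1585]
eef_rot: [-179.9, -0.0, 179.9]
contact_force: [0.9, -0.4, -0.6]
gripper_width: 0.0157
```

Run:
```python
from h import *
d=snap('wrist','w13');a=snap('side','s13')
print(d['s']['tcp_pos'],d['s']['contact_force'])
f=lambda x,k:cv2.resize(x,None,fx=k,fy=k,interpolation=cv2.INTER_CUBIC)
u,v=proj(a,[.431,.19,.12]).astype(int)
cv2.imwrite('pics/w13b.png',np.hstack([f(d['frame'][150:300,220:420],2.4),f(a['frame'][v-60:v+60,u-50:u+50],3)]))
```

```text
[0.43240824 0.16371557 0.15847494] [ 0.89298523 -0.44231027 -0.5624231 ]
```

View pics/w13b.png

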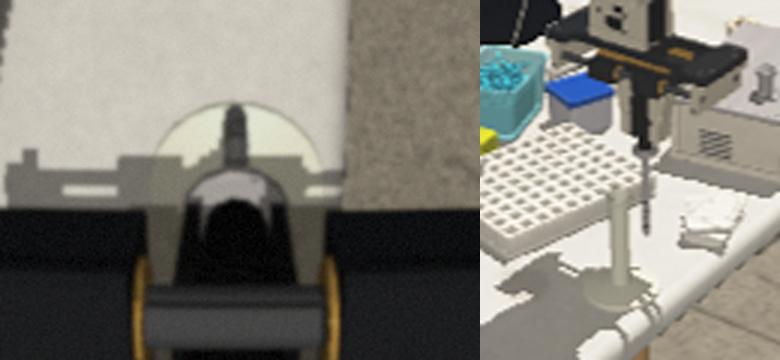

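apply_moves --plan '[[255,[0.02,0,0],0],[255,[0,0.2,0],0],[255,[0,0.25,0],0],[255,[0,0.25,0],0],[255,[0,0.25,0],0],[255,[0,0,0],0]]' --squeeze 4

```text
time_s: 21.0
tcp_pos: [0.4314, 0.2124, 0.1584]
eef_rot: [-180.0, -0.0, 180.0]
contact_force: [-0.2, 0.1, -0.2]
gripper_width: 0.0162
```

```bash
cat > look.py <<'E'
from h import *
import sys
n=sys.argv[1]
d=snap('wrist','w'+n);a=snap('side','s'+n)
print(d['s']['tcp_pos'],d['s']['contact_force'],d['s']['gripper_width'])
f=lambda x,k:cv2.resize(x,None,fx=k,fy=k,interpolation=cv2.INTER_CUBIC)
u,v=proj(a,np.array(d['s']['tcp_pos'])+[0,-.02,-.02]).astype(int)
cv2.imwrite('pics/w%sb.png'%n,np.hstack([f(d['frame'][130:280,220:420],2.4),f(a['frame'][v-60:v+60,u-50:u+50],3)]))
E
python3 look.py 14
```

```text
[0.43142785 0.21241451 0.15836473] [-0.20445509  0.065311   -0.19332182] 0.016246639284569736
```

View pics/w14b.png

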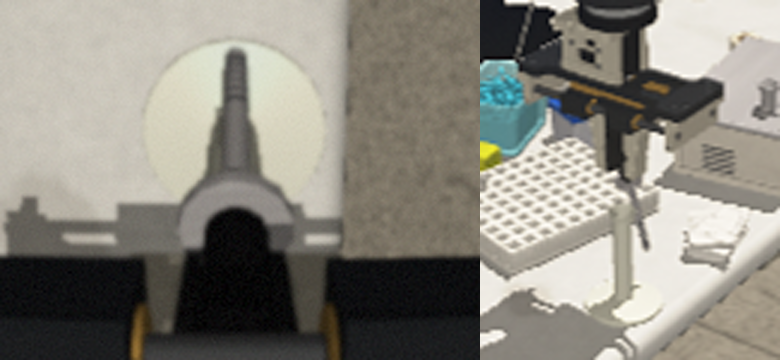

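apply_moves --plan '[[255,[0,0.3,0],0],[255,[0,0.3,0],0],[255,[0,0.25,0],0],[255,[0,0.12,0.15],0],[255,[0,0.12,0.2],0],[255,[0,0.12,0.2],0],[255,[0,0,0],0]]'

```text
time_s: 21.98
tcp_pos: [0.431, 0.2715, 0.1298]
eef_rot: [-179.9, -0.1, 179.9]
contact_force: [-1.1, -0.6, -0.9]
gripper_width: 0.0159
```

```bash
python3 look.py 15
```

```text
[0.43099494 0.27153725 0.12980102] [-1.07594047 -0.61376602 -0.85133481] 0.015926484856110316
```

View pics/w15b.png

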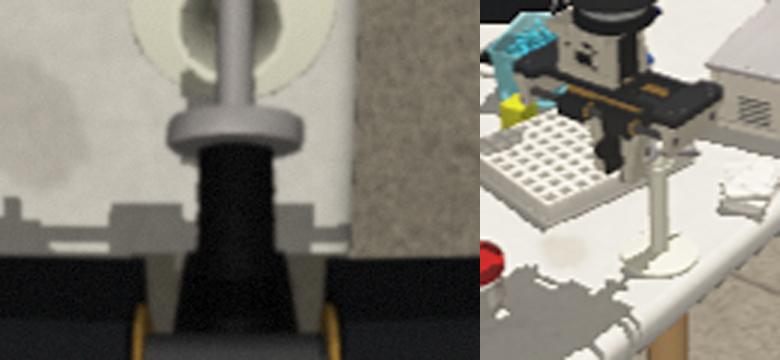

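apply_moves --plan '[[255,[0,0.08,0.15],0],[255,[0,0.08,0.15],0],[255,[0,0,0.12],0],[255,[0,0,0.12],0],[255,[0,0,0],0],[255,[0,0,0],0]]'

```text
time_s: 22.82
tcp_pos: [0.4315, 0.2797, 0.1041]
eef_rot: [-180.0, -0.0, 179.9]
contact_force: [-0.1, -0.6, -0.6]
gripper_width: 0.0157
```

```bash
python3 look.py 16
```

```text
[0.4315038  0.2797012  0.10409922] [-0.14189064 -0.61698005 -0.55272612] 0.015665497993336056
```

View pics/w16b.png

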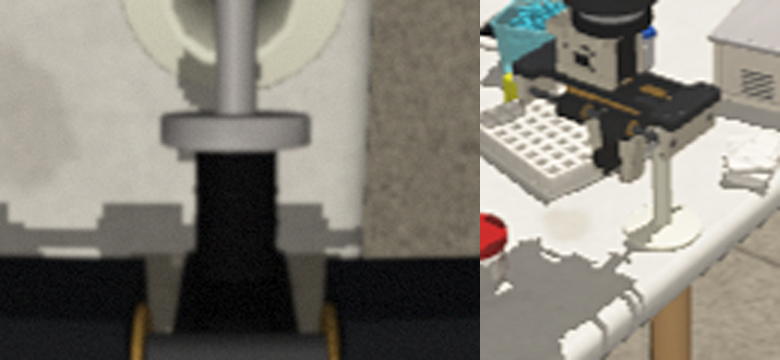

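apply_moves --plan '[[255,[0,0,0.04],0],[255,[0,0,0],0],[255,[0,0,0],0]]'

```text
time_s: 23.3
tcp_pos: [0.4316, 0.2799, 0.1021]
eef_rot: [180.0, 0.0, 179.9]
contact_force: [-0.4, -0.4, 0.6]
gripper_width: 0.0158
```

apply_moves --plan '[[255,[0,0,0],0],[255,[0,0,0],0],[255,[0,0,0],0],[255,[0,0,-0.2],0],[255,[0,0,-0.5],0],[255,[0,0,-0.7],0],[255,[0,0,-0.7],0],[255,[0,0,-0.7],0],[255,[0,0,-0.5],0],[255,[0,0,-0.3],0],[255,[0,0,0],0],[255,[0,0,0],0]]' --squeeze 40

```text
time_s: 24.8
tcp_pos: [0.431, 0.2795, 0.2809]
eef_rot: [-179.9, -0.1, 179.9]
contact_force: [-0.1, -0.3, -1.4]
gripper_width: 0.0146
```

Run:
```python
from h import *
d=snap('wrist','w17');a=snap('side','s17');b=snap('scene','c17')
print(d['s'])
f=lambda x,k:cv2.resize(x,None,fx=k,fy=k,interpolation=cv2.INTER_CUBIC)
X=np.array(d['s']['tcp_pos'])+[0,-.02,0.0]
u,v=proj(a,X).astype(int);u2,v2=proj(b,X).astype(int)
print(u,v,u2,v2)
cv2.imwrite('pics/w17b.png',np.hstack([f(d['frame'][80:280,220:420],1.8),f(a['frame'][v-45:v+45,u-27:u+28],4),f(b['frame'][v2-45:v2+45,u2-27:u2+28],4)]))
```

```text
{'time_s': 24.8, 'joints': array([ 5.48571794e+01,  3.37417669e+00, -1.42382047e+01, -3.20298327e-02,
       -7.24827959e+01, -5.49342134e+01]), 'qd': array([-0.03829675,  0.40872022, -0.15908046,  0.08991425, -0.19738812,
        0.01149135]), 'joint_torque': array([-4.60947878e-03, -3.56740308e+01,  3.04734707e+01,  7.32446507e+00,
       -6.60469173e-02,  4.46673939e-04]), 'tcp_pos': array([0.43102218, 0.27945152, 0.28094031]), 'eef_rot': array([-1.79939635e+02, -7.96697164e-02,  1.79913258e+02]), 'contact_force': array([-0.07918364, -0.30260748, -1.38769251]), 'moment': array([0.01572185, 0.13619409, 0.04016673]), 'gripper_width': 0.014623952741511955}
269 191 251 225
```

View pics/w17b.png

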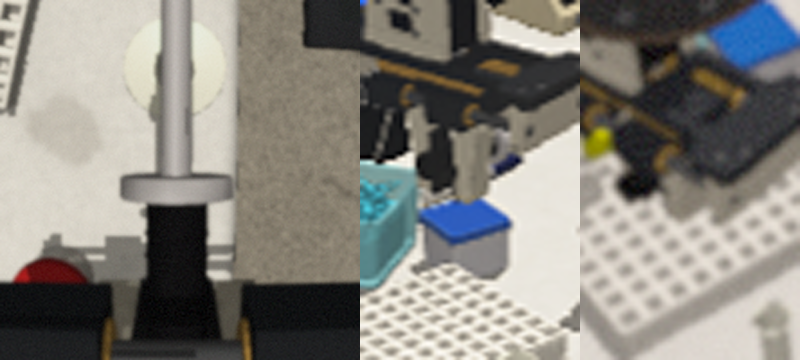

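Run:
```python
from h import *
d=snap('wrist','w18');T=tool(d['s']);print(d['s']['tcp_pos'])
cv2.imwrite('pics/w18b.png',cv2.resize(d['frame'][0:260,200:440],None,fx=2.3,fy=2.3))
for al in(-15,-5,0,5,10,15):
    c,s=np.cos(np.radians(al)),np.sin(np.radians(al))
    q=[]
    for L,r in((.138,.004),(.038,0)):
        X=(T@[0,-L*c,-.0188+L*s,1])[:3]   # al>0: tip lower
        u,v=proj(d,X);q+=[round((u-200)*2.3),round(v*2.3)]
    print(al,q)
```

```text
[0.43119822 0.27948582 0.28098851]
-15 [269, -96, 270, 469]
-5 [269, -58, 270, 454]
0 [270, -37, 270, 449]
5 [270, -14, 270, 445]
10 [270, 10, 270, 443]
15 [270, 35, 270, 443]
```

View pics/w18b.png

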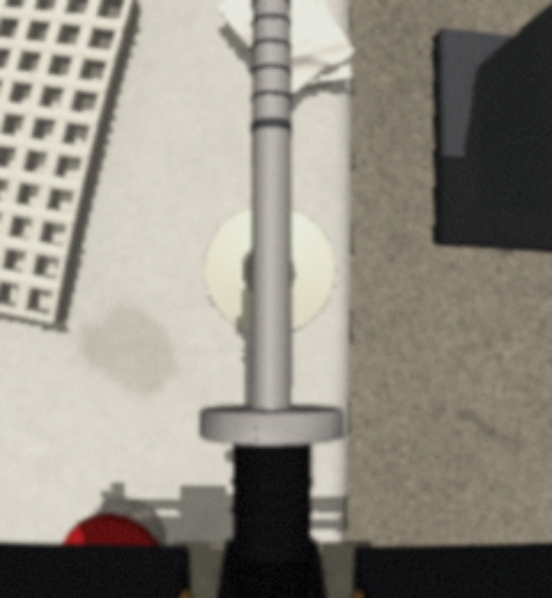

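Run:
```python
from h import *
d=load('w18');T=tool(d['s'])
g=cv2.cvtColor(d['frame'],cv2.COLOR_BGR2GRAY)
for row in (10,45,75,100,120,140,170): print(row,g[row,300:335].tolist())
for al in(-10,-5,0,5,10):
    c,s=np.cos(np.radians(al)),np.sin(np.radians(al));o=[]
    Ls=np.linspace(.04,.138,200)
    E=[[proj(d,(T@[sg*.004,-L*c,-.0188+L*s,1])[:3]) for L in Ls] for sg in(1,-1)]
    v=np.array(E[0])[:,1];w=np.array(E[0])[:,0]-np.array(E[1])[:,0]
    print(al,[round(float(np.interp(r,v[::-1],w[::-1])),2) for r in(10,45,75,100,120,140,170)])
```

```text
10 [210, 229, 230, 228, 229, 229, 226, 223, 198, 142, 107, 112, 135, 152, 162, 171, 178, 177, 178, 176, 169, 167, 160, 145, 131, 125, 169, 217, 230, 229, 229, 231, 229, 229, 230]
45 [213, 208, 213, 209, 212, 210, 213, 209, 195, 159, 127, 125, 140, 154, 162, 170, 180, 184, 182, 179, 172, 163, 159, 145, 136, 115, 103, 113, 128, 159, 184, 202, 208, 211, 213]
75 [210, 211, 210, 211, 210, 211, 211, 209, 195, 159, 131, 130, 144, 155, 165, 174, 182, 187, 180, 176, 171, 161, 156, 147, 135, 134, 164, 191, 207, 211, 211, 212, 212, 212, 211]
100 [228, 230, 228, 230, 230, 230, 230, 230, 213, 166, 132, 128, 144, 156, 165, 176, 182, 187, 181, 176, 168, 163, 156, 142, 134, 134, 171, 211, 228, 232, 232, 232, 230, 232, 230]
120 [223, 220, 219, 223, 211, 166, 115, 94, 82, 90, 112, 129, 144, 154, 167, 175, 182, 185, 182, 176, 167, 157, 154, 142, 133, 112, 114, 136, 181, 211, 222, 225, 224, 223, 223]
140 [200, 190, 168, 136, 122, 120, 124, 121, 116, 111, 114, 132, 144, 158, 170, 176, 184, 186, 182, 174, 166, 163, 150, 145, 132, 121, 145, 185, 210, 215, 212, 212, 203, 198, 205]
170 [208, 212, 213, 211, 210, 198, 158, 125, 112, 112, 122, 135, 146, 162, 167, 177, 183, 185, 178, 170, 166, 156, 150, 140, 131, 123, 160, 196, 208, 208, 205, 209, 208, 212, 214]
-10 [20.93, 20.71, 20.39, 20.03, 19.68, 19.28, 18.59]
-5 [19.29, 19.28, 19.14, 18.94, 18.72, 18.45, 17.95]
0 [17.84, 18.01, 18.04, 17.97, 17.86, 17.7, 17.38]
5 [16.52, 16.86, 17.03, 17.09, 17.09, 17.03, 16.86]
10 [15.29, 15.8, 16.11, 16.28, 16.37, 16.41, 16.38]
```

apply_moves --plan '[[255,[0,0,0],0],[255,[0,0,0],0],[255,[0,0,0],0],[255,[0,0,0],0],[255,[0,0,0],0],[255,[0,0,0],0]]'

```text
time_s: 25.75
tcp_pos: [0.4315, 0.2798, 0.2821]
eef_rot: [180.0, 0.0, 179.9]
contact_force: [-0.2, -0.3, -0.6]
gripper_width: 0.015
```

Run:
```python
from h import *
d=snap('wrist','w19');b=snap('scene','c19')
print(np.abs(d['frame'].astype(int)-load('w18')['frame']).mean(), d['s']['tcp_pos'],d['s']['gripper_width'])
cv2.imwrite('pics/w19b.png',np.hstack([cv2.resize(d['frame'][0:260,200:440],None,fx=1.5,fy=1.5),cv2.resize(b['frame'][130:330,180:400],None,fx=1.95,fy=1.95)]))
```

```text
4.2834596354166665 [0.43151655 0.27983016 0.28206359] 0.014980052032601164
```

View pics/w19b.png

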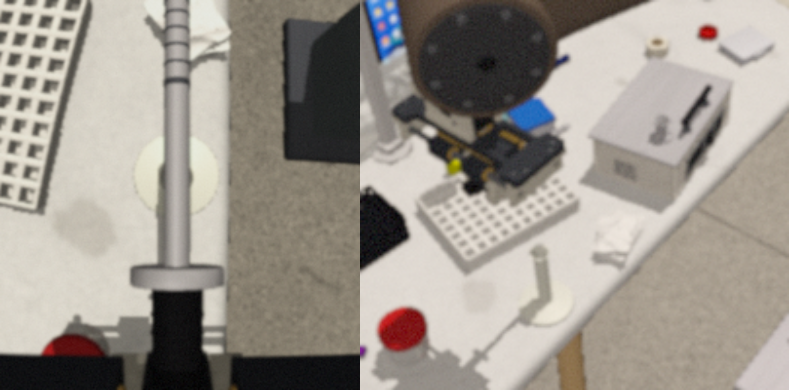

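The lid is shut, the rod is level and steady well above the stand, and the bystanders are where they were.

```bash
python3 -c "
from h import *
print(close_job())"
```

```text
the job is handed in; nothing more can be done
None
```

The job is handed in at about 26 s, with every step done in order as far as I could see. No verdict was reported.

- **Lid:** I pushed the handle bar down with the shut fingers until it stopped firmly at 23 N, with the bar top 121.5 mm above the worktop. The last scene picture still shows it shut.
- **Rod in the guide tube:** I gripped the rod in the stand and lowered it into the tube without measurable force. The collar came to rest on the mouth at about 11 N, and I held it there before drawing the rod clear.
- **Levelling:** The arm's moves cannot tilt the tool. So I loosened the grip to 4 N, turned the rod in the fingers against the drip stand's rim, clamped it at 40 N and lifted it.
- **Last checks:** The rod's width in the wrist image puts it about 3–5° from level, tip slightly low. I could not measure the tip directly because it lies just outside the frame. The tip should be about 0.29 m and the handle about 0.30 m above the worktop, and nothing was moving. The jar, gauze pack and slide case look unmoved in the pictures; I did not measure them again.
- **Disagreements:** Measured from two views, the guide mouth came out 10 mm lower than the text's 126 mm. I used the text's height, and the collar seated about where it predicts. The fits of the steriliser's position differed by about 3 mm between pictures.

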